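Latch the dish carrier

ROBOT

A 6-joint arm with a two-finger parallel gripper is mounted at the origin on the work surface. World frame = base frame: x ahead of the robot, y to its left, z up, the work surface at z = 0. Lengths are in mm, angles in rad, forces in N, time in s.
With the tool pointing down it reaches from about 275 to 825 mm from the base axis. Payload 5.2 kg.
Tool frame: the origin (TCP) lies at the very end of the fingers, on their centre line; the grasp point (between the pads) lies 19 mm behind it; z points along the fingers, y is the direction in which the jaws open and shut (so a half turn about z gives the same grasp; the last joint's range is limited). The gripper opens to 93 mm and grips with 3 to 60 N. Pads are 15 mm wide; open, the fingers measure 128 mm over their backs; the gripper's body (75 mm by 188 mm) begins 65 mm behind the grasp point.
Start: joints at [1.079, 0.259, 1.535, -0, 1.348, -0.203], TCP at [156.619, 527.234, 218.653] pointing down, gripper open.
Joint ranges: [-3.14, 3.14], [-0.91, 2.08], [0.19, 2.58], [-1.22, 4.36], [0.22, 2.71], [-3.12, 3.12]. Speed limits (rad/s): [2.57, 2.57, 3.14, 3.14, 3.14, 3.14].

INTERFACE

Orientations are given as [roll, pitch, yaw] about the fixed x, y, z axes, in that order (R = Rz(yaw) Ry(pitch) Rx(roll)).
In Python, from bench import robot gives the robot as it stands. The module is installed in compiled form; this text tells all that it offers. Calls block until the motion is done:
- robot.move_ptp(position, orientation): joint-space move of the TCP to a pose.
- robot.move_linear(position, ori=None, speed=150, f_stop=None): straight line of the TCP; ori=None keeps the orientation; speed is the mean speed in mm/s. With f_stop (N) it stops when the force on the tool has changed by that much, and returns True; else False.
- robot.move_j(angles): joint-space move.
- robot.move_gripper(opening): opening from 0.0 (shut) to 1.0 (fully open); the grip force is fixed at half the most; returns when the fingers have stopped.
- robot.sleep(seconds).
- robot.inverse_kinematics(position, orientation): joint angles nearest the present ones, or None.
- robot.get_image(name): name is "side" or "top"; returns a dict with "img" (420x560x3 uint8, blue, green, red), "fovy" (degrees; the focal length in pixels is half the picture's height over the tangent of half this angle, whatever the lens; pixels are square), "cx", "cy" (the principal point, pixels), "eye" and "orientation" of the camera in the world. Camera axes: x right, y down, z forward; pixel columns grow to the right and rows downward; lengths in mm; the calibration is good to about 2 mm. A picture is of the moment at which its call begins. There is no depth.
A pose or a line that the arm cannot do raises robot.MotionError and nothing moves.
- robot.hand_in(): hands the job in, once; it reports no verdict.
Readings, each from a call of its own:
- robot.current_t(): time.
- robot.current_qpos(): joint angles.
- robot.current_joint_vel(): joint speeds.
- robot.current_joint_efforts(): joint torques, N m.
- robot.current_tcp_pos(): TCP position.
- robot.current_eef_rot(): TCP orientation.
- robot.current_contact_force(): force on the tool from outside, world axes, zero at the start.
- robot.current_ft_torque(): the same for the moment, N m.
- robot.current_gripper_width(): opening from 0.0 (shut) to 1.0 (fully open).
Only numpy, scipy, OpenCV 4.12 (cv2) and the standard library are available. Lean on these libraries where they do the work, as an engineer would, in place of code of your own. Each camera call takes 0.05 s, during which the arm holds its last target. There are 200 camera calls.

TASK

The steel carrier with the stack of culture dishes in it is about to go to the incubator, but its latch bar is swung open. Take the bar by its black knob, lift it over the keeper, swing it across the front and let it drop fully home into the keeper's notch. Leave the bar of the empty carrier alone.

Things in the scene. Friction and masses are not known exactly. Their poses are not given: they have to be found in the camera images.
- latch_knob (a point): Grip point of the upright black knob on the free end of the open latch bar of the carrier holding the dishes: a vertical cylinder 18 mm across, 77 tall. The point is on its axis, 18 mm below its top, 52 mm above the bar's axis. The bar is a level steel rod 12 mm thick, 0.2 kg; it swings freely about the pivot post (155 mm from pivot to knob) and slides 0 to 55 mm up it, falling by its weight.
- latch_pivot (a point): Axis of that bar's vertical pivot post (10 mm thick, 128 tall, at one front corner of the carrier), at the bar's lowest height, 34 mm above the bench; the bar starts at this height and ends at it in the notch. The bar starts 0.6 to 1.1 rad open. The carrier is a fixed steel tray 135 x 150 mm, walls 46 mm high, front open; its three stacked clear dishes, 90 mm across, reach 51 mm.
- keeper_notch (a point): Bar's axis when home in the notch, 34 mm above the bench, 124 mm from the pivot; the knob is then 31 mm further out on that line. Axes: z up, x across the closed bar, from the open front towards the dishes. Notch 16 mm wide, mouth flared to 44 mm between horns 57 mm high: the bar must rise 30 mm to pass. The flare guides a bar let go up to 15 mm off-centre. A stop lets it swing only 0.1 rad past.
- spare_knob (a point): Grip point of the like knob on the open bar of the other, empty carrier, which is alike in every way: leave it where it is.

How it is judged:
By the outcome, as a careful person would: the job done as asked, in the order asked, and still so for the second after the job is handed in, with the robot touching nothing.
It also fails if it takes over 35 s, if anything falls off the work surface, if the arm or the gripper's body presses on something with over 40 N, if the wrist force passes 120 N, or if a joint passes its speed limit or range.

## Working session

There is one attempt and no reset: what is moved stays moved. The work goes in short steps, each a Python script; the robot and the scene stay as the last script left them, time stands still between calls to the robot, and variables do not carry over. Pictures are saved under pics/ and viewed, about 8 in all and at most 12, crops included, and the job is handed in when it is done.

```bash
mkdir -p pics; cat > h.py <<'E'
import numpy as np, cv2
from bench import robot
def K(d):
    f=d["img"].shape[0]/2/np.tan(np.radians(d["fovy"])/2); return f,d["cx"],d["cy"]
from scipy.spatial.transform import Rotation as Ro
def Rm(d):
    o=np.array(d["orientation"],float)
    return o if o.shape==(3,3) else Ro.from_euler('xyz',o).as_matrix()
def ray(d,u,v):
    f,cx,cy=K(d); r=Rm(d)@np.array([(u-cx)/f,(v-cy)/f,1]); return np.array(d["eye"],float),r/np.linalg.norm(r)
def onz(d,u,v,z):
    e,r=ray(d,u,v); return e+r*(z-e[2])/r[2]
def proj(d,p):
    f,cx,cy=K(d); c=Rm(d).T@(np.array(p,float)-d["eye"]); return cx+f*c[0]/c[2],cy+f*c[1]/c[2]
def tri(d1,p1,d2,p2):
    e1,r1=ray(d1,*p1); e2,r2=ray(d2,*p2)
    s=np.linalg.lstsq(np.c_[r1,-r2],e2-e1,rcond=None)[0]
    a,b=e1+s[0]*r1,e2+s[1]*r2; return (a+b)/2,np.linalg.norm(a-b)
E
python3 - <<'E'
from h import *
import pickle
for n in("top","side"):
    d=robot.get_image(n); pickle.dump(d,open(n+".pkl","wb"))
    cv2.imwrite(f"pics/{n}0.png",cv2.resize(d["img"],None,fx=1.4,fy=1.4,interpolation=cv2.INTER_CUBIC)); print(n,d["fovy"],d["cx"],d["cy"],d["eye"],d["orientation"])
print(robot.current_t(),robot.current_eef_rot())
E
```

```text
top 47.0206278893371 286.6403216389386 213.1016108373825 [543.05641863 -36.92641379 923.99679679] [-3.08732439e+00  1.65314354e-03 -1.56260792e+00]
side 53.97572486267063 287.4096201986531 208.91358306527653 [332.9257806  641.6204922  623.36322924] [-2.18408049  0.00865845 -2.80313512]
0.1 [-3.14002659e+00 -3.42608979e-04  2.85279857e+00]
```

View pics/top0.png

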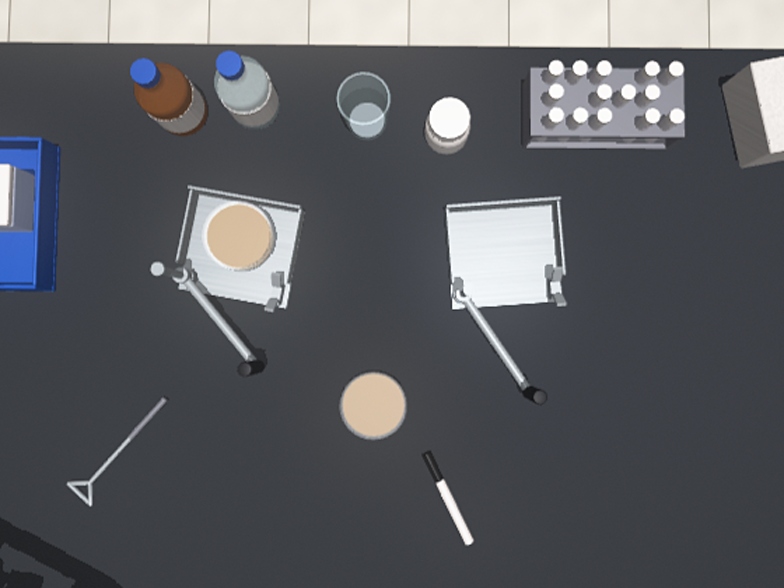

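View pics/side0.png

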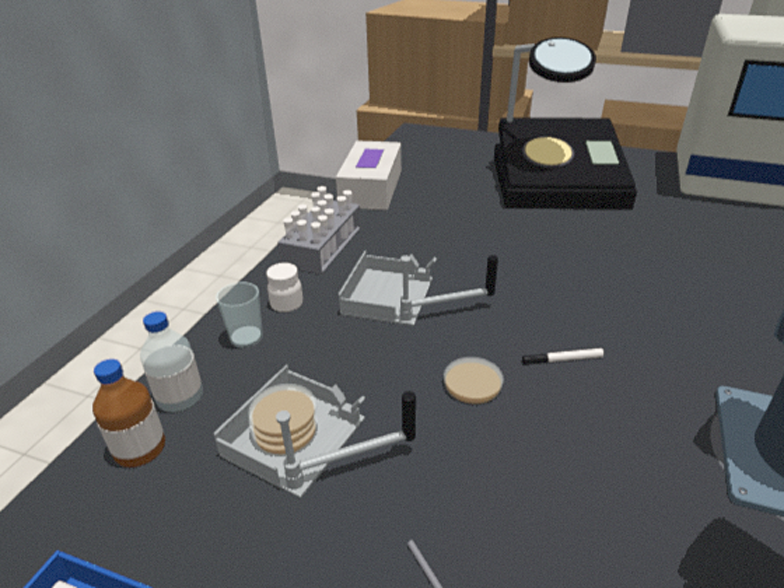

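Top view: the dish carrier is on the left, with the post top at about (157,268), the bar pivot at (183,275), the knob at (248,368) and the keeper at (275,290), all in ×1.4 pixels. In the side view the knob runs from (408,395) to (409,438). The spare carrier is on the right in the top view. Next, an enlarged crop for precise pixels.

```bash
python3 - <<'E'
from h import *
import pickle
t=pickle.load(open("top.pkl","rb"));s=pickle.load(open("side.pkl","rb"))
a=cv2.resize(t["img"][170:275,100:225],None,fx=3.2*1,fy=3.2,interpolation=cv2.INTER_CUBIC)
a=cv2.resize(t["img"][170:280,100:220],(396*120//110,396),interpolation=cv2.INTER_CUBIC)
b=cv2.resize(s["img"][255:365,190:300],(396,396),interpolation=cv2.INTER_CUBIC)
c=np.hstack([a[:,:400],b[:,:396]]); c=(255*(c/255.)**.6).astype(np.uint8)
cv2.imwrite("pics/crop.png",c)
P=lambda u,v:(u/1.4,v/1.4)
for n,p,q in[("knobtop",(245,370),(408,395)),("posttop",(157,268),(284,415))]: print(n,tri(t,P(*p),s,P(*q)))
print(onz(t,*P(275,290),57),onz(t,*P(245,370),104),onz(t,*P(157,268),128))
E
```

```text
knobtop (array([500.59764331, 153.54234543, 103.42902695]), np.float64(2.74211599750676))
posttop (array([619.06095515, 253.58495691, 128.22177725]), np.float64(1.7634965650318397))
[599.56831476 127.39669278  57.        ] [499.32536994 152.98168492 104.        ] [619.89454314 254.06905473 128.        ]
```

View pics/crop.png

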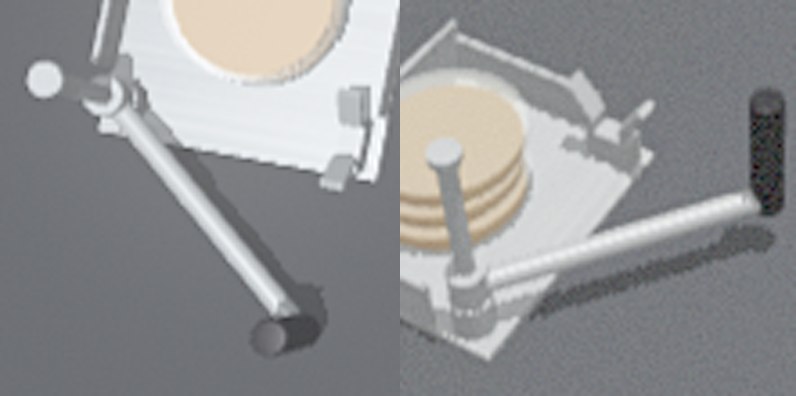

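```bash
python3 - <<'E'
from h import *
import pickle
t=pickle.load(open("top.pkl","rb"));s=pickle.load(open("side.pkl","rb"))
A=lambda u,v:(100+u/3.6,170+v/3.6)
B=lambda u,v:(190+(u-400)/3.6,255+v/3.6)
k,e=tri(t,A(269,337),s,B(767,98)); p,e2=tri(t,A(44,80),s,B(444,150))
print(k,e,p,e2,np.linalg.norm((k-p)[:2]))
h1=onz(t,*A(353,99),57);h2=onz(t,*A(337,168),57); m=(h1+h2)/2
g1=onz(s,*B(580,82),57);g2=onz(s,*B(647,104),57); mg=(g1+g2)/2
for x in(m,mg): print(x,np.linalg.norm((x-p)[:2]),np.arctan2(*(x-p)[1::-1]))
print("horns",h1,h2,g1,g2,"knob az",np.arctan2(*(k-p)[1::-1]))
# tray front edge corners on floor
f1=onz(t,*A(100,130),3);f2=onz(t,*A(376,181),3);print("front az",np.arctan2(*(f2-f1)[1::-1]),f1,f2)
E
```

```text
[500.71503921 153.70990127 103.39556661] 0.6065879956977364 [618.76970207 253.99171748 128.01814924] 0.424528025494137 154.89785694573854
[599.68560929 128.4667141   57.        ] 126.96743310933154 -1.7216751105977375
[594.6035522  133.20596885  57.        ] 123.17954323221181 -1.7682635330693457
horns [617.00752604 124.78263457  57.        ] [582.36369255 132.15079363  57.        ] [614.76918816 131.49866436  57.        ] [574.43791623 134.91327334  57.        ] knob az -2.437416587724675
front az -1.745156192142242 [604.00475099 269.05089364   3.        ] [578.07701476 121.85844231   3.        ]
```

Pivot, knob and keeper agree with the spec: reach 154.9 mm, heights 103.4 and 128.0 mm, opening 0.69 rad. The three estimates of the closed azimuth average about -1.745. Next, approach, grasp and lift.

```bash
cat >> h.py <<'E'
piv=np.array([618.8,254.0]); L=155.; A0=-2.4374; A1=-1.745
def kn(a): return piv+L*np.array([np.cos(a),np.sin(a)])
def pose(a,z): return [*kn(a),z],[np.pi,0,a]
E
python3 - <<'E'
from h import *
for a in(A0,A1):
  for z in(67,110): print(np.round(robot.inverse_kinematics(*pose(a,z)),2))
robot.move_ptp(*pose(A0,190))
robot.move_linear(pose(A0,67)[0],speed=120,f_stop=15)
robot.move_gripper(0)
print(robot.current_gripper_width()*93,robot.current_contact_force(),robot.current_tcp_pos())
print(robot.move_linear(pose(A0,107)[0],speed=60,f_stop=40),robot.current_tcp_pos(),robot.current_contact_force(),robot.current_gripper_width()*93,robot.current_t())
d=robot.get_image("side");cv2.imwrite("pics/lift.png",d["img"])
E
```

```text
[ 0.08  0.37  1.79  0.    0.98 -2.19]
[ 0.08  0.31  1.75  0.    1.08 -2.19]
[-0.02  0.48  1.6  -0.    1.06 -2.98]
[-0.02  0.44  1.55 -0.    1.15 -2.98]
17.557562697787432 [-0.0485619   0.09529537  0.12663505] [500.67058686 153.66113436  67.00625777]
False [500.78241062 153.72975801 106.99200475] [ 2.05806216  1.5358057  -2.76456776] 17.46304717364843 5.0917
```

View pics/lift.png

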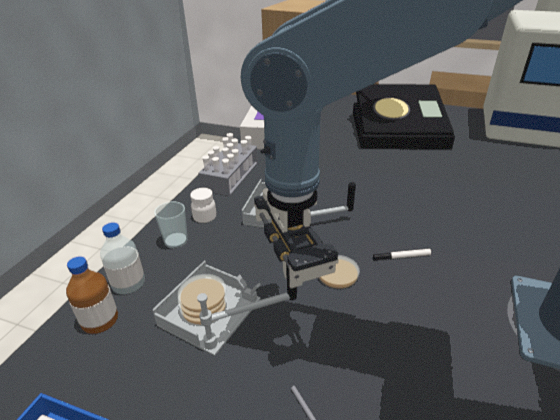

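The bar is gripped and has risen about 40 mm up its post: the collar is at (207,318) and the knob end at (292,295). Grip width is 17.5 mm. Next, swing, lower into the flare and let go.

```bash
python3 - <<'E'
from h import *
for a in np.linspace(A0,A1,8)[1:]:
    p,o=pose(a,109); st=robot.move_linear(p,o,speed=80,f_stop=35)
    print(round(a,2),st,np.round(robot.current_contact_force(),1),round(robot.current_gripper_width()*93,1))
    if st: raise SystemExit
robot.sleep(.2)
print(robot.move_linear(pose(A1,85)[0],speed=50,f_stop=12),robot.current_tcp_pos(),robot.current_contact_force(),robot.current_t())
for n in("side","top"): cv2.imwrite(f"pics/low_{n}.png",robot.get_image(n)["img"])
a=cv2.imread("pics/low_side.png");b=cv2.imread("pics/low_top.png")
cv2.imwrite("pics/low.png",np.hstack([cv2.resize(a[180:370,120:330],(400,362)),cv2.resize(b[90:280,80:290],(400,362))]))
E
```

```text
-2.34 False [ 2.3  2.4 -3. ] 17.4
-2.24 False [ 2.3  2.  -2.5] 17.5
-2.14 False [ 1.4  2.1 -2.2] 17.5
-2.04 False [ 1.4  0.9 -1.6] 17.4
-1.94 False [ 0.7  0.3 -2.4] 17.0
-1.84 False [ 0.3  0.5 -3.1] 17.3
-1.74 False [ 0.9 -2.4 -2.1] 17.7
False [591.78252439 101.26619105  84.6994773 ] [-0.26330666 -3.29226815 -2.46039115] 8.3667
```

View pics/low.png

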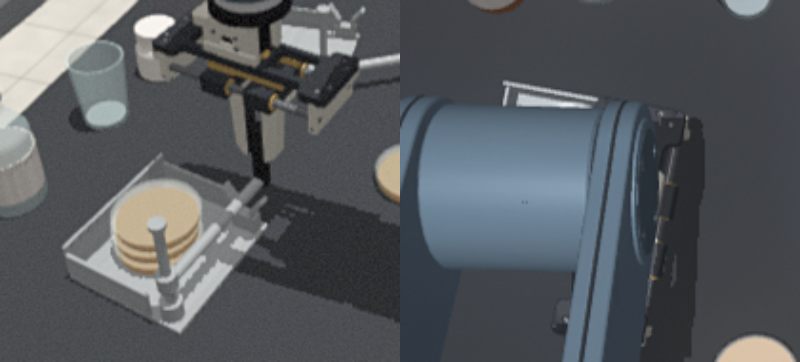

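The side view shows the bar across the front, between the keeper horns and about 18 mm above home. Forces are small. Next, lower a little further, release and retreat.

```bash
python3 - <<'E'
from h import *
print(robot.move_linear(pose(A1,74)[0],speed=40,f_stop=8),robot.current_tcp_pos(),robot.current_contact_force())
robot.move_gripper(1.0); robot.sleep(.3)
print(robot.current_contact_force())
p=pose(A1,190)[0]; robot.move_linear(p,speed=120,f_stop=15)
robot.move_ptp([350,-150,300],[np.pi,0,A1]) if robot.inverse_kinematics([350,-150,300],[np.pi,0,A1]) is not None else print("noik")
import pickle
t=robot.get_image("top");s=robot.get_image("side");pickle.dump((t,s),open("end.pkl","wb"))
a=cv2.resize(s["img"][230:370,140:280],(400,400),interpolation=cv2.INTER_CUBIC);b=cv2.resize(t["img"][120:260,100:240],(400,400),interpolation=cv2.INTER_CUBIC)
cv2.imwrite("pics/end.png",np.hstack([a,b])); print(robot.current_t(),robot.current_tcp_pos())
for n,q in[("knob top home",(*kn(A1),104)),("up10",(*kn(A1),114))]:
    u,v=proj(s,q);x,y=proj(t,q);print(n,(u-140)*400/140,(v-230)*400/140,400+(x-100)*400/140,(y-120)*400/140)
E
```

```text
False [591.71149483 101.313885    73.59169332] [ 0.18172515 -3.75801466 -2.65343499]
[-1.34312949 -0.16553742 -0.35076678]
16.2833 [ 350.02907988 -149.97752332  299.96219092]
knob top home 330.628836991388 63.13563836851455 704.1306019407677 256.86535112293734
up10 329.83055025341866 51.702446405598394 701.2840140240021 255.8313153216795
```

View pics/end.png

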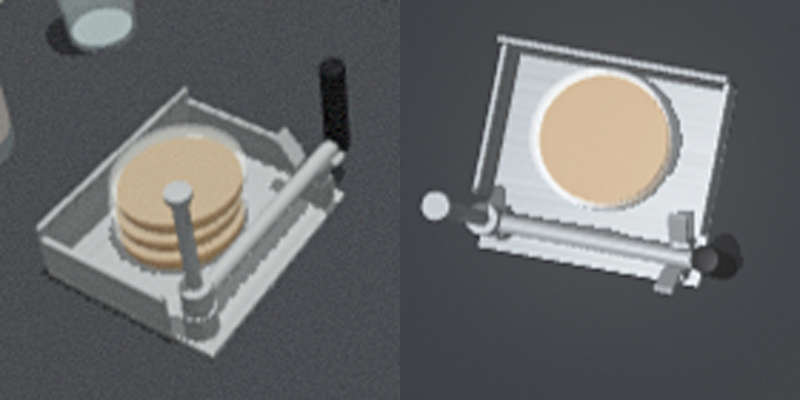

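In the side crop the knob top is at (332,65), against a predicted (331,63) if home and (330,52) if 10 mm high. The bar lies between the two horns, and the top view agrees. Handing in.

```bash
python3 - <<'E'
from h import *
t,s=__import__("pickle").load(open("end.pkl","rb"))
A=lambda u,v:(100+(u-400)*.35,120+v*.35)
print(tri(t,A(706,258),s,(140+332*.35,230+65*.35)), robot.current_t()); print(robot.hand_in())
E
```

```text
(array([591.39051034, 100.57588931, 101.87100587]), np.float64(0.0027932727996620166)) 16.2833
the job is handed in; nothing more can be done
None
```

The latch bar on the dish carrier is closed and sitting home in the keeper's notch, and the job was handed in at about 16.3 s. I gripped the knob, lifted it 40 mm, swung it 0.69 rad about the measured pivot and lowered it into the flare. I then let it drop the last few millimetres.

- **Seating:** the final two-view check puts the knob top at (591.4, 100.6, 101.9) mm. The home position I worked out is (591.9, 101.4, 104) mm, so the bar is fully down within the roughly 2 mm of camera error. Both views show the bar between the keeper's horns with the dishes undisturbed.
- **Forces:** the tool force read no more than about 5 N at each point I sampled, and none of the force stops I set tripped.
- **Clearance:** the arm is parked clear of everything. It never went near the empty carrier's bar, though I did not re-measure that bar at the end.

No check failed or disagreed.

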